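# Clip the blue sample tag into the display stand's snap hook

## Robot

A 7-joint arm with a two-finger parallel gripper is mounted at the origin on a cart in front of the work surface, level with it; the furniture and walls round the work are solid. World frame = base frame: x ahead of the robot, y to its left, z up, the work surface at z = 0. Lengths are in m, angles in rad, forces in N, time in s.
With the tool pointing down it reaches from about 0.425 to 0.925 m from the base axis. Payload 6.8 kg.
Tool frame: the origin (TCP) lies midway between the tips of the shut fingers; the grasp point (between the pads) lies 19 mm behind it; z points along the fingers, x is the direction in which the jaws open and shut, and the axes are right-handed (so a half turn about z gives the same grasp; the last joint's range is limited). The gripper opens to 85 mm and grips with 20 to 120 N. Pads are 22 mm wide; open, the fingers measure 114 mm over their backs; the gripper's body (76 mm by 85 mm) begins 54 mm behind the grasp point. The pads swing forward as they close: fully open they stand 13 mm farther back than shut.
Start: joints at [1.206, 0.477, 0.022, 1.555, -0.011, 1.109, -0.083], TCP at [0.171, -0.653, 0.198] pointing down, gripper open.
Joint ranges: [-2.96, 2.96], [-0.34, 2.1], [-1.41, 1.46], [0.24, 2.44], [-1.37, 4.51], [0.17, 1.92], [-2.96, 2.96]. Speed limits (rad/s): [2.39, 2.39, 3.14, 3.14, 3.14, 3.14, 3.14].

## Interface

Orientations are given as a unit quaternion [w, x, y, z].
In Python, from station import bot, imaging, nets gives the robot as it stands. The module is installed in compiled form; this text tells all that it offers.
- The arm moves only by the tool apply_moves, never from a script. Its argument "moves" is text: rows parted by semicolons, each of 7 numbers parted by spaces: the gripper command: -1 is fully open, 1 is shut, values between are in proportion, then the shift along the tool's x, y, z normalised to -1 to 1, where 1 is 120 mm, then the turn, a rotation vector about the tool's x, y, z normalised to -1 to 1, where 1 is 4 degrees. In form: hand dx dy dz rx ry rz; .... A call has 1 to 12 rows; each row shifts and turns the commanded pose from where the row before left it, along the tool's axes as they then stand; what a row does not reach is not made up. A row lasts 1/12 s, in which the tool goes at most 41.7 mm and 7.16 degrees, less where a joint would pass 70% of its speed; a pose out of reach is approached as far as the arm can. A call with a number of a shift or a turn outside -1 to 1 is refused whole. A call with a gripper value outside its range is refused whole. The fingers move at their own pace and stop on an object; "force" is the grip in N (left out, the last holds). Time passes only in rows, so rows that do not move let the fingers close. It gives the time, the measured TCP pose, the force and the opening at its end, in the units of the state.
- bot.get_obs(): the state, without advancing time (a new reading comes with each control period).
- imaging.read_camera(name): name is "side" or "top" or "wrist"; returns a dict with "image" (420x560x3 uint8, red, green, blue), "fx", "fy", "cx", "cy" (pixels), "view" (4x4, takes a point from world to camera coordinates); the wrist camera has in their place "mount" (4x4, takes a point from camera to tool coordinates, whose origin is the TCP and whose axes are the tool frame's). Camera axes: x right, y down, z forward; pixel columns grow to the right and rows downward; lengths in m; the calibration is good to about 2 mm. A picture is of the moment at which its call begins: read the wrist's pose just before it. There is no depth.
- bot.hand_in(): hands the job in, once; it reports no verdict.
Trained networks look in a picture, given as the dict that the camera call returned (one of the last four; its "shot" number tells which), for a name from the list of things; names that differ only in an ending like _2 or _b are one class to them, and where a whole thing is asked for, a point or a joint stands for the part that bears it (a point fixed in the world has none). Each returns a list of dicts, best first, with "score" (0 to 1); they miss things now and then, are a little off and sometimes report something else, mostly with a low value. They report only what shows in the picture. A call takes as long as a camera call.
- nets.spot_in(picture, name): "rect" ([left, top, right, bottom] in pixels, round what is visible of it).
- nets.outline_of(picture, name): "region" (420x560 bool, what is visible of it) and "rect" ([left, top, right, bottom] in pixels, round what is visible of it).
- nets.spot_point(picture, name): "location" ([column, row] in pixels: a listed point, or the origin of a listed thing).
The state is a dict: "t": time; "q": joint angles; "joint_vel": joint speeds; "joint_torque": joint torques, N m; "eef_pos": TCP position; "tool_rot": TCP orientation; "contact_force": force on the tool from outside, world axes, zero at the start; "torque": the same for the moment, N m; "gripper_width": opening from 0.0 (shut) to 1.0 (fully open).
Only numpy, scipy, OpenCV 4.12 (cv2) and the standard library are available. Lean on these libraries where they do the work, as an engineer would, in place of code of your own. Each camera call takes 0.05 s, during which the arm holds its last target.

## Task

Clip the blue colour-sample tag onto the stand's snap hook: press its steel ring down on the sprung gate until the ring is through and the gate has snapped shut behind it, then let the tag go so that it hangs still by its ring inside the hook. The hook is set at an unknown height on its post, so feel for it and be gentle: the gate yields to about 3 N, and the tag must never be pushed against the hook with more than about 7 N. Leave the yellow tag, the red can and the gold-lidded jar where they are.

Things in the scene. Friction and masses are not known exactly. Their poses are not given: they have to be found in the camera images.
- tag_blue: the tag to hang, about 60 g: a wooden block with a blue band, 60 (x) x 18 (y) x 24 mm (z), lying flat; a rigid steel ring stands out at its +x end, at mid height. Origin: centre of the block's underside; x along the block towards the ring, z up
- tag_blue_ring (a point): centre of the blue tag's ring, 48.5 mm in x and 12 mm in z from the tag's origin, same axes as the tag. Round steel wire 5 mm thick, hole 26 mm across, outside 36 mm, its plane is the tag's x-y plane; so the far side of the ring's wire is centred 64 mm from the tag's origin
- tag_yellow: a second tag of the same shape with a yellow painted band, not to be moved. Origin: centre of the block's underside
- stand: fixed display stand with a brass snap hook: a J of 7 mm bar in the stand's x-z plane. Origin: on the table, straight under the hook's upright nose; x level from nose to post, z up. Nose at x = 0, bow of 15 mm centre-line radius below, spine at x = 30 mm (23 mm clear gap). A ring enters from above: its far wire goes down just behind the nose, so that the nose comes up through the ring's hole
- nose_low (a point): a point on the nose's axis 147.5 mm above the table. The hook is clamped rigidly on its post at an unmeasured height: the top of its nose is 0 to 110 mm above this point. The inside bottom of the bow, where the ring comes to rest, is 23 mm below the top of the nose; the top of the spine 24 mm above it. Axes as the stand's
- post_top (a point): top centre of the stand's 14 mm post, at x = 85 mm, 292 mm above the table. The grey foot, 100 x 120 x 14 mm, reaches from x = 48 to 148 mm, so the space under the hook is free for the hanging tag. Axes as the stand's
- gate (a joint): sprung gate, rad: 0 shut, up to 0.75 pressed down and in. A 5 mm bar hinged at the spine's top (x = 29 mm, 18.5 mm above the nose's top), sloping down to the nose's inner side, level with its top. Needs about 3 N from above near the nose; a wire sliding down close behind the nose is past it after 8 to 12 mm (0.2 to 0.3 rad), the gate then springs shut above it. Further back: more turn, more force
- can_red: red-dripped paint can, 70 mm across, 73 mm high, a bystander. Origin: centre of its underside
- jar_gold: white jar with a gold lid, 59 mm across, 50 mm high, a bystander. Origin: centre of its underside

How it is judged:
By the outcome, as a careful person would: the job done as asked, in the order asked, and still so for the second after the job is handed in, with the robot touching nothing.
It also fails if it takes over 67 s, if anything falls off the work surface, if the arm or the gripper's body presses on something with over 40 N, if the wrist force passes 120 N, or if a joint passes its speed limit or range.

## Working session

There is one attempt and no reset: what is moved stays moved. The work goes in short steps, Python scripts to look and compute and a tool call to move; the robot and the scene stay as the last step left them, time stands still between calls to the robot, and variables do not carry over. Pictures are saved under pics/ and viewed, and the job is handed in when it is done.

Besides the shell and the picture viewer there is one more tool, called after ">>>" as name(argument=value, ...) on one line, values as JSON. apply_moves: Moves the arm, as the interface text tells. Scaled input: -1 to 1 covers 120 mm each way for a shift and 4 degrees each way for a turn. Its arguments: {"type":"object","properties":{"moves":{"type":"string"},"force":{"type":"number"}},"required":["moves"]}

```bash
mkdir -p pics; cat > h.py <<'E'
from station import bot, imaging, nets
import numpy as np, cv2
from scipy.spatial.transform import Rotation as R
def save(p,n): cv2.imwrite('pics/'+n+'.png',p['image'][:,:,::-1])
def rot(q): return R.from_quat([q[1],q[2],q[3],q[0]]).as_matrix()
def viewm(p,o=None):
    if 'view' in p: return np.array(p['view'])
    T=np.eye(4);T[:3,:3]=rot(o['tool_rot']);T[:3,3]=o['eef_pos']
    return np.linalg.inv(T@np.array(p['mount']))
def ray(p,V,uv):
    d=np.array([(uv[0]-p['cx'])/p['fx'],(uv[1]-p['cy'])/p['fy'],1.]);Rm=V[:3,:3]
    return -Rm.T@V[:3,3], Rm.T@d
def onz(p,V,uv,z):
    c,d=ray(p,V,uv);return c+d*(z-c[2])/d[2]
def proj(p,V,X):
    c=V[:3,:3]@np.array(X)+V[:3,3];return np.array([p['fx']*c[0]/c[2]+p['cx'],p['fy']*c[1]/c[2]+p['cy']])
def tri(rs):
    A=np.zeros((3,3));b=np.zeros(3)
    for c,d in rs:
        d=d/np.linalg.norm(d);M=np.eye(3)-np.outer(d,d);A+=M;b+=M@c
    x=np.linalg.solve(A,b)
    return x,[np.linalg.norm((np.eye(3)-np.outer(d,d)/(d@d))@(x-c)) for c,d in rs]
E
python3 - <<'E'
from h import *
o=bot.get_obs();print(o)
for n in ['side','top','wrist']:
    p=imaging.read_camera(n);save(p,n+'0');V=viewm(p,o)
    print(n,p['fx'],p['cx'],p['cy'],np.round(V,3).tolist())
    for k in ['tag_blue','tag_blue_ring','tag_yellow','stand','nose_low','post_top','gate','can_red','jar_gold']:
        try:
            r=nets.spot_point(p,k)[:2]; print(k,[(np.round(a['location'],1),round(a['score'],2)) for a in r], end='')
        except Exception as e: print(k,e,end='')
        try:
            r=nets.spot_in(p,k)[:2]; print([(np.round(a['rect'],0),round(a['score'],2)) for a in r])
        except Exception as e: print(k,e)
print(bot.get_obs()['t'])
E
```

```text
{'t': 0.0, 'q': array([ 1.20588214,  0.47777575,  0.02236099,  1.55643809, -0.01150623,
        1.10931348, -0.08310307]), 'joint_vel': array([-9.10845556e-04, -3.71669077e-04, -8.74740290e-04, -2.83938524e-05,
        1.20716159e-03, -1.91031680e-03,  4.65584218e-04]), 'joint_torque': array([-9.92884998e-04, -5.96445894e+01,  1.60778783e+00, -2.81196249e+01,
        1.24112071e-02,  9.38688027e-03,  3.48949072e-06]), 'eef_pos': array([ 0.17125639, -0.65224416,  0.19744816]), 'tool_rot': array([-4.95436583e-04,  7.91832240e-01, -6.10737987e-01, -7.55080349e-04]), 'contact_force': array([0.68035029, 0.53620554, 0.58814966]), 'torque': array([ 0.05507802,  0.00887499, -0.00298156]), 'gripper_width': 1.0001394212577202}
side 489.21337545392265 276.47370709399877 203.3106173963933 [[-0.922, -0.387, 0.02, 0.516], [-0.271, 0.609, -0.745, 0.378], [0.276, -0.693, -0.666, 0.929], [0.0, 0.0, 0.0, 1.0]]
tag_blue [(array([328.3, 260.2]), 0.65)][(array([307., 250., 343., 265.]), 0.82)]
tag_blue_ring [(array([309.1, 257.2]), 0.81)][(array([301., 252., 345., 267.]), 0.65)]
tag_yellow [(array([347.3
[... 1083 characters left out ...]
y([227.6, 170.5]), 0.64)][(array([215., 169., 255., 210.]), 0.64)]
gate it knows: can_red, jar_gold, nose_low, post_top, stand, tag_blue, tag_blue_ring, tag_yellow[]
can_red [(array([286. , 164.2]), 0.78)][(array([274., 147., 301., 176.]), 0.93)]
jar_gold [][(array([325., 176., 343., 200.]), 0.65)]
wrist 378.053191402349 277.11900058232936 209.19426933034757 [[0.255, -0.967, -0.002, -0.675], [-0.918, -0.243, 0.314, -0.042], [-0.305, -0.078, -0.949, 0.381], [0.0, 0.0, 0.0, 1.0]]
tag_blue [][]
tag_blue_ring [][]
tag_yellow [][]
stand [][]
nose_low [][]
post_top [][]
gate it knows: can_red, jar_gold, nose_low, post_top, stand, tag_blue, tag_blue_ring, tag_yellow[]
can_red [][]
jar_gold [][]
2.7
```

```bash
python3 - <<'E'
import cv2,numpy as np
a=cv2.imread('pics/side0.png')[170:330,170:390];b=cv2.imread('pics/top0.png')[130:290,190:380]
cv2.imwrite('pics/s1.png',cv2.resize(a,None,fx=3.6,fy=3.6,interpolation=cv2.INTER_CUBIC))
cv2.imwrite('pics/t1.png',cv2.resize(b,None,fx=3.6,fy=3.6,interpolation=cv2.INTER_CUBIC))
E
```

```text
(no output)
```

View pics/s1.png

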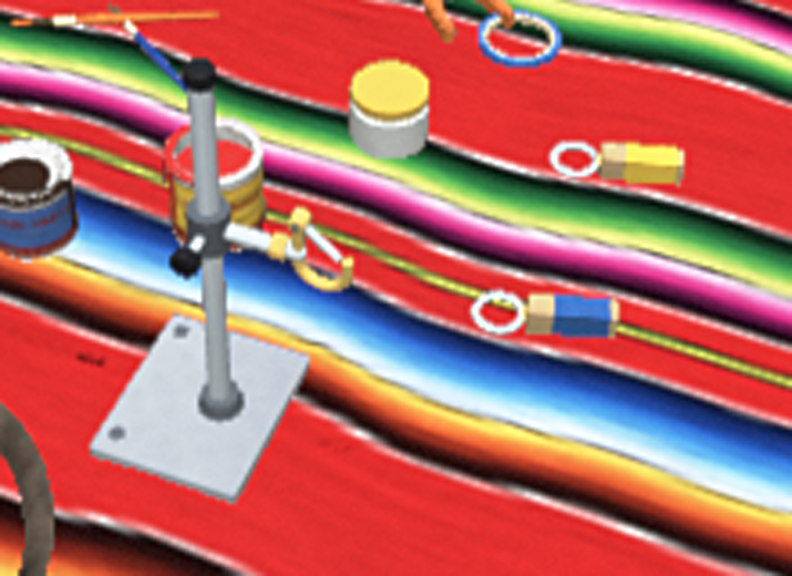

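View pics/t1.png

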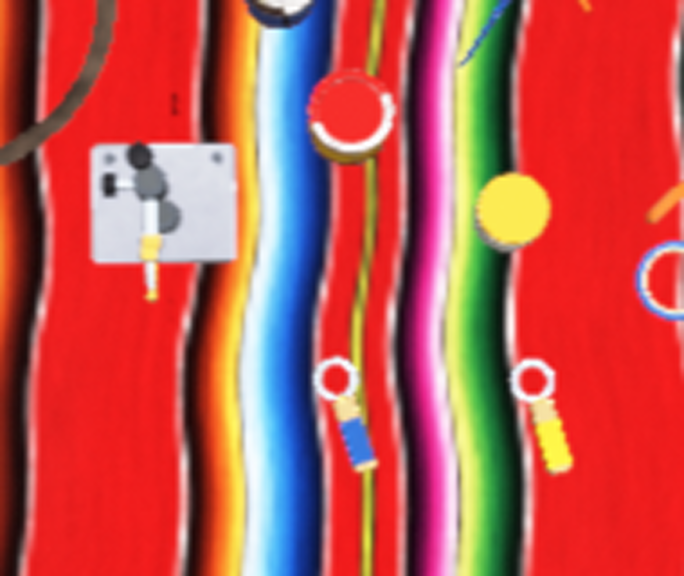

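View pics/side0.png

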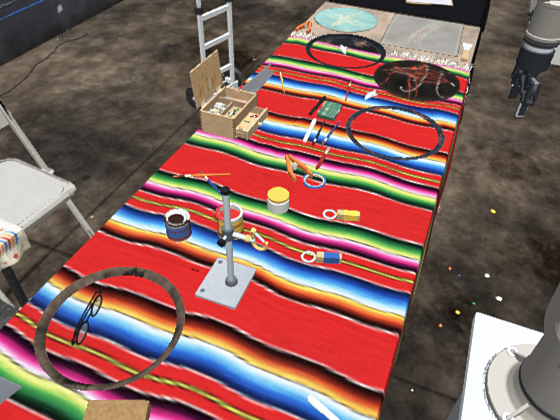

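```bash
cat > cal.py <<'E'
import numpy as np
E
python3 - <<'E'
from h import *
# reuse saved calibrations: take fresh pictures (0.1s)
import pickle
s=imaging.read_camera('side');t=imaging.read_camera('top')
pickle.dump((s,t),open('cal.pkl','wb'))
Vs,Vt=viewm(s),viewm(t)
for n,a,b in [('post_top',(223.8,186.2),(227.6,170.5)),('nose_low',(266.1,251.8),(229.6,214.1)),('ring',(309.1,257.2),(281.5,235.9)),('tag',(328.3,260.2),(283.8,252.1)),('can',(226.9,231.2),(286,164.2))]:
    x,e=tri([ray(s,Vs,a),ray(t,Vt,b)]);print(n,x.round(4),np.round(e,4))
print('jar',onz(t,Vt,(334,188),.025),'yel',onz(t,Vt,(343,245),.012),'tag blue',onz(t,Vt,(283.8,252.1),0),onz(t,Vt,(281.5,235.9),.012))
E
```

```text
post_top [ 0.678  -0.0052  0.2996] [0.0018 0.0018]
nose_low [ 0.5868 -0.0015  0.1613] [0.0001 0.0001]
ring [ 0.5383 -0.1465  0.0192] [0.0008 0.0008]
tag [ 0.4915 -0.1534  0.0223] [0.0004 0.0004]
can [ 0.761  -0.158   0.0051] [0.002 0.002]
jar [ 0.68423294 -0.30245203  0.025     ] yel [ 0.51440685 -0.33047554  0.012     ] tag blue [ 0.49194219 -0.15416251  0.        ] [ 0.53967799 -0.1465478   0.012     ]
```

```bash
python3 - <<'E'
from h import *
import pickle
s,t=pickle.load(open('cal.pkl','rb'));Vs,Vt=viewm(s),viewm(t)
print('nose top',tri([ray(s,Vs,(266.4,242.8)),ray(t,Vt,(231.9,212.5))]))
print('ring,blockend', onz(t,Vt,(190+336/3.6,130+379/3.6),.012),onz(t,Vt,(190+368/3.6,130+464/3.6),.016))
for P,V in((s,Vs),(t,Vt)): print([proj(P,V,(.595,0,z)).round(1).tolist() for z in(.1475,.2,.2575)])
o=bot.get_obs();w=imaging.read_camera('wrist');print(np.round(w['mount'],4),o['t'],rot(o['tool_rot']).round(3))
E
```

```text
nose top (array([ 0.58929051, -0.00883621,  0.17931001]), [np.float64(7.527738704861598e-05), np.float64(7.527738704869158e-05)])
ring,blockend [ 0.54159719 -0.1520101   0.012     ] [ 0.47147414 -0.17880381  0.016     ]
[[262.0, 255.7], [262.0, 237.7], [262.0, 216.3]]
[[229.5, 211.7], [228.1, 209.4], [226.4, 206.7]]
[[ 1.000e+00  1.000e-03  1.000e-04  1.000e-03]
 [-9.000e-04  9.493e-01  3.143e-01 -8.050e-02]
 [ 3.000e-04 -3.143e-01  9.493e-01 -1.760e-01]
 [ 0.000e+00  0.000e+00  0.000e+00  1.000e+00]] 2.8 [[ 0.254 -0.967  0.   ]
 [-0.967 -0.254  0.   ]
 [-0.    -0.    -1.   ]]
```

View pics/wrist0.png

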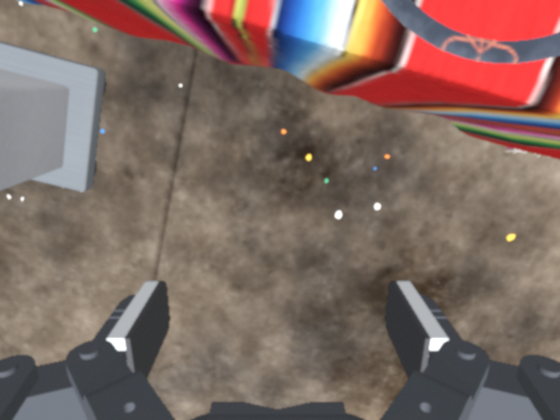

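>>> apply_moves(moves="-1 -0.22 -0.238 0 0 0 0;-1 -0.22 -0.238 0 0 0 0;-1 -0.22 -0.238 0 0 0 0;-1 -0.22 -0.238 0 0 0 0;-1 -0.22 -0.238 0 0 0 0;-1 -0.22 -0.238 0 0 0 0;-1 -0.22 -0.238 0 0 0 0;-1 -0.22 -0.238 0 0 0 0;-1 -0.22 -0.238 0 0 0 0;-1 -0.22 -0.238 0 0 0 0;-1 -0.22 -0.238 0 0 0 0;-1 -0.22 -0.238 0 0 0 0")

```text
t: 3.85
eef_pos: [0.4232, -0.2578, 0.1988]
tool_rot: [0.0, 0.792, -0.611, 0.0]
contact_force: [0.1, -0.8, -0.1]
gripper_width: 1.0
```

>>> apply_moves(moves="-1 -0.22 -0.238 0 0 0 0;-1 -0.22 -0.238 0 0 0 0;-1 -0.22 -0.238 0 0 0 0;-1 0 0 0 0 0 0;-1 0 0 0 0 0 0")

```text
t: 4.27
eef_pos: [0.4865, -0.1586, 0.1986]
tool_rot: [-0.0, 0.793, -0.609, 0.0]
contact_force: [0.4, -0.9, 0.0]
gripper_width: 0.997
```

```bash
python3 - <<'E'
from h import *
import pickle
o=bot.get_obs();w=imaging.read_camera('wrist');save(w,'w1');V=viewm(w,o);pickle.dump((o,w),open('w1.pkl','wb'))
print(o['eef_pos'],rot(o['tool_rot']).round(3),o['contact_force'],o['t'])
for k,z in [('tag_blue',0),('tag_blue_ring',.012)]:
    for a in nets.spot_point(w,k)[:2]: print(k,a['score'],a['location'],onz(w,V,a['location'],z))
E
```

```text
[ 0.48650339 -0.15855199  0.19860602] [[ 0.259 -0.966  0.001]
 [-0.966 -0.259  0.001]
 [-0.    -0.001 -1.   ]] [ 0.42988222 -0.87884078  0.00581207] 4.2667
tag_blue 0.62 [288.4, 159.8] [ 0.49810608 -0.16810416  0.        ]
tag_blue_ring 0.85 [283.1, 111.1] [ 0.54300543 -0.15009288  0.012     ]
```

View pics/w1.png

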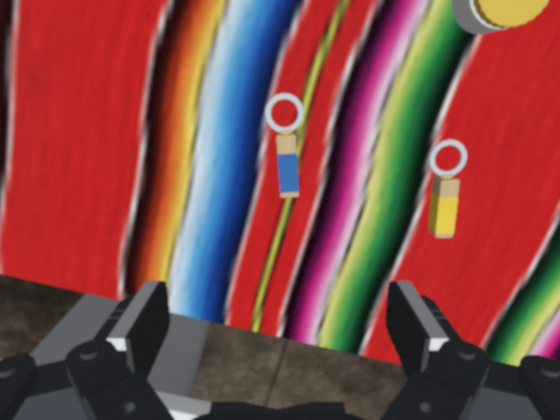

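```bash
python3 - <<'E'
from h import *
import pickle
o,w=pickle.load(open('w1.pkl','rb'));V=viewm(w,o)
im=w['image'].astype(int);c=im[85:215,240:340]
cv2.imwrite('pics/w1c.png',cv2.resize(c[:,:,::-1].astype(np.uint8),None,fx=5,fy=5,interpolation=cv2.INTER_CUBIC))
for uv,z in [((284,112),.012),((287.5,137),.024),((289.5,195),.024),((282,194),.024),((298,194),.024)]: print(uv,onz(w,V,uv,z).round(4))
E
```

```text
(284, 112) [ 0.5424 -0.1511  0.012 ]
(287.5, 137) [ 0.5225 -0.1597  0.024 ]
(289.5, 195) [ 0.4696 -0.1765  0.024 ]
(282, 194) [ 0.4687 -0.1692  0.024 ]
(298, 194) [ 0.4727 -0.1841  0.024 ]
```

View pics/w1c.png

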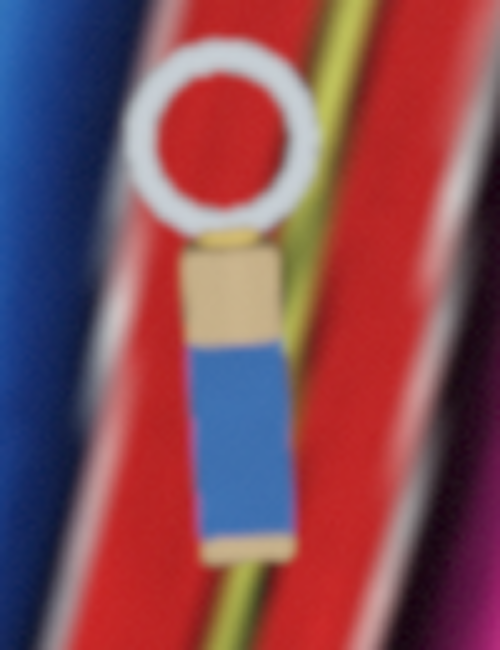

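```bash
python3 - <<'E'
from h import *
import pickle
o,w=pickle.load(open('w1.pkl','rb'));V=viewm(w,o)
f=lambda a,b,z:onz(w,V,(240+(a-2)/5,85+(b-2)/5),z)
r=f(223,138,.012);c=[f(181,252,.024),f(278,247,.024),f(203,563,.024),f(297,560,.024)]
fr=(c[0]+c[1])/2;re=(c[2]+c[3])/2
print(r,fr,re,np.linalg.norm(fr-re),np.linalg.norm(c[0]-c[1]))
print('yaw',np.degrees(np.arctan2(*(fr-re)[1::-1])),np.degrees(np.arctan2(*(r-re)[1::-1])), 'origin',(fr+re)/2, 'from ring',np.linalg.norm((r-(fr+re)/2)[:2]))
R0=rot(o['tool_rot']);g=np.append(((fr+re)/2)[:2],0)
print('tool yaw of -y',np.degrees(np.arctan2(-R0[1,1],-R0[0,1])))
E
```

```text
[ 0.54231371 -0.15134519  0.012     ] [ 0.5242158  -0.15735221  0.024     ] [ 0.46779466 -0.17708288  0.024     ] 0.05977161088052489 0.01780460550427262
yaw 19.274914224252203 19.05409456379438 origin [ 0.49600523 -0.16721754  0.024     ] from ring 0.048953112153226765
tool yaw of -y 15.021672380895216
```

>>> apply_moves(moves="-0.5 0 0 0.1 0 0 -0.53;-0.5 0 0 0.1 0 0 -0.53;-0.5 0.047 -0.026 0.25 0 0 0;-0.5 0.046 -0.026 0.25 0 0 0;-0.5 0 0 0.25 0 0 0;-0.5 0 0 0.25 0 0 0;-0.5 0 0 0.22 0 0 0;-0.5 0 0 0 0 0 0;-0.5 0 0 0 0 0 0")

```text
t: 5.17
eef_pos: [0.4931, -0.1707, 0.0273]
tool_rot: [0.001, 0.813, -0.582, -0.001]
contact_force: [-0.4, -0.1, 0.0]
gripper_width: 0.751
```

```bash
python3 - <<'E'
from h import *
o=bot.get_obs();w=imaging.read_camera('wrist');save(w,'w2');print(o['eef_pos'],o['contact_force'])
E
```

```text
[ 0.49314777 -0.17071241  0.02733585] [-0.35646781 -0.10993975  0.02463084]
```

View pics/w2.png

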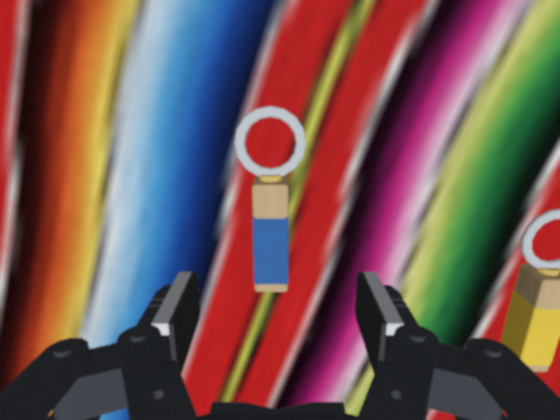

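>>> apply_moves(moves="-0.5 -0.02 -0.032 0.08 0 0 0;-0.5 0 0 0.114 0 0 0;-0.5 0 0 0 0 0 0;0.2 0 0 0 0 0 0;0.6 0 0 0 0 0 0;1 0 0 0 0 0 0;1 0 0 0 0 0 0;1 0 0 0 0 0 0;1 0 0 0 0 0 0", force=60)

```text
t: 5.97
eef_pos: [0.4978, -0.1662, 0.005]
tool_rot: [-0.0, 0.814, -0.581, 0.0]
contact_force: [-0.2, -0.2, 0.0]
gripper_width: -0.0
```

```bash
python3 - <<'E'
from h import *
o=bot.get_obs();w=imaging.read_camera('wrist');save(w,'w3');print(o['eef_pos'],o['contact_force'],o['gripper_width'])
E
```

```text
[ 0.49781344 -0.1661535   0.00503206] [-0.19470213 -0.18436126  0.02416507] -8.753358026710603e-05
```

View pics/w3.png

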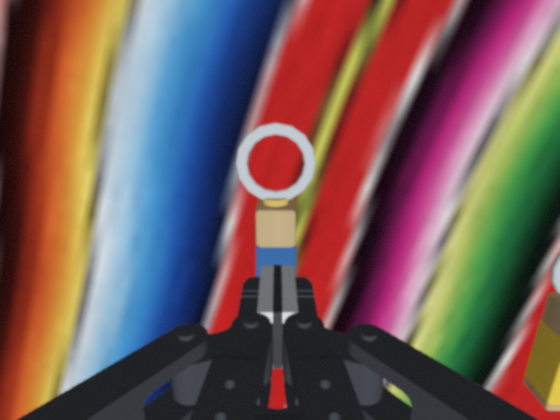

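```bash
python3 - <<'E'
from h import *
o=bot.get_obs();w=imaging.read_camera('wrist');V=viewm(w,o)
for z in (0,.012,.02): print(z,onz(w,V,(276,162),z))
for z in (0,.012,.024): 
  a=np.array([.54231,-.15135,z]);print(proj(w,V,a))
print(proj(w,V,[.496,-.1672,.024]),proj(w,V,o['eef_pos']),proj(w,V,[.4678,-.1771,.024]))
im=w['image'][150:420,180:380,::-1];cv2.imwrite('pics/w3c.png',cv2.resize(im,None,fx=2.2,fy=2.2,interpolation=cv2.INTER_CUBIC))
s=imaging.read_camera('side');cv2.imwrite('pics/s3c.png',cv2.resize(s['image'][170:330,240:400,::-1],None,fx=3.6,fy=3.6,interpolation=cv2.INTER_CUBIC))
E
```

```text
0 [ 0.54008598 -0.15213938  0.        ]
0.012 [ 0.54234138 -0.15140157  0.012     ]
0.02 [ 0.54384498 -0.15090969  0.02      ]
[275.94917499 157.1612456 ]
[275.86955409 162.02816804]
[275.77855799 167.59041366]
[275.70085742 271.71961108] [275.04539176 250.58744717] [276.14183295 326.75785423]
```

View pics/w3c.png

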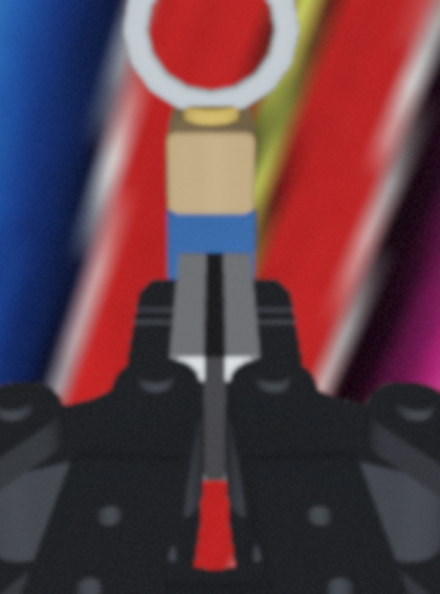

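View pics/s3c.png

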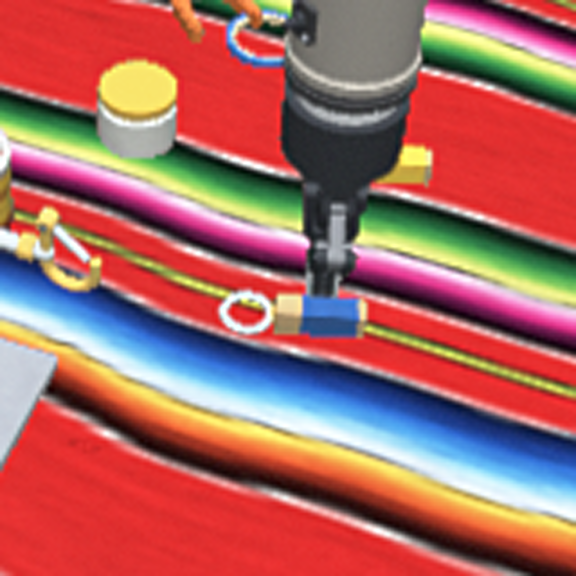

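```bash
python3 - <<'E'
from h import *
o=bot.get_obs();w=imaging.read_camera('wrist');V=viewm(w,o);R0=rot(o['tool_rot'])
for z in (-.04,-.03,-.02,-.01,0):
  print(z,[proj(w,V,o['eef_pos']+R0@np.array([0,y,z])).round(0).tolist() for y in(-.011,0,.011)])
print(o['t'],o['eef_pos'],o['gripper_width'])
E
```

```text
-0.04 [[274.0, 267.0], [275.0, 292.0], [275.0, 315.0]]
-0.03 [[275.0, 256.0], [275.0, 280.0], [275.0, 302.0]]
-0.02 [[275.0, 247.0], [275.0, 269.0], [275.0, 290.0]]
-0.01 [[275.0, 238.0], [275.0, 259.0], [275.0, 279.0]]
0 [[275.0, 230.0], [275.0, 251.0], [275.0, 270.0]]
6.1167 [ 0.49763133 -0.16609585  0.00479373] 0.0009214417620352848
```

>>> apply_moves(moves="-0.1 -0.002 0.01 0 0 0 0;-0.1 0 0 0 0 0 0;-0.1 0 0 0 0 0 0;-0.1 0 0 0 0 0 0;-0.1 0 0 0.04 0 0 0;-0.1 0 0 0.04 0 0 0;-0.1 0 0 0.04 0 0 0;-0.1 0 0 0 0 0 0")

```text
t: 6.83
eef_pos: [0.4955, -0.166, -0.0109]
tool_rot: [0.0, 0.814, -0.581, -0.001]
contact_force: [0.1, 1.0, -0.3]
gripper_width: 0.551
```

```bash
python3 - <<'E'
from h import *
o=bot.get_obs();w=imaging.read_camera('wrist');save(w,'w4');print(o['eef_pos'],o['contact_force'],o['gripper_width'])
s=imaging.read_camera('side');cv2.imwrite('pics/s4c.png',cv2.resize(s['image'][170:330,240:400,::-1],None,fx=3.6,fy=3.6,interpolation=cv2.INTER_CUBIC))
E
```

```text
[ 0.49553033 -0.16600751 -0.0109163 ] [ 0.09835761  1.02720068 -0.34160957] 0.551270089043706
```

View pics/w4.png

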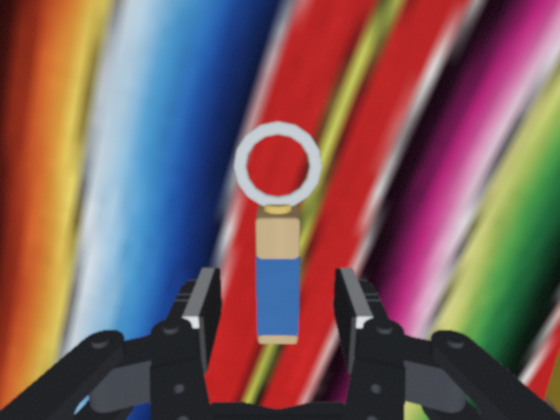

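View pics/s4c.png

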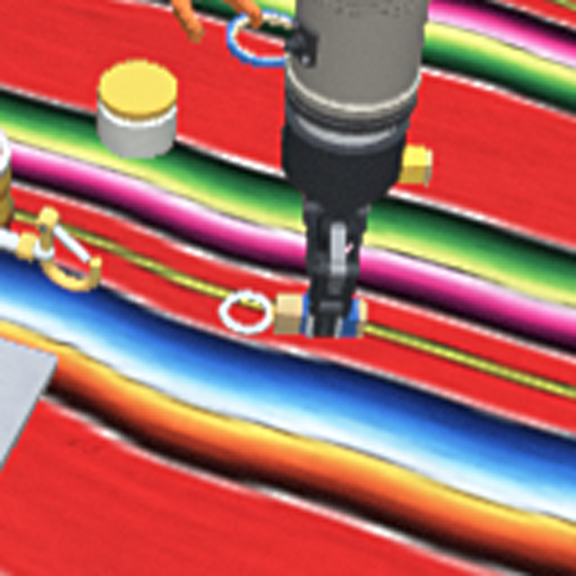

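```bash
python3 - <<'E'
from h import *
import pickle
s,t=pickle.load(open('cal.pkl','rb'));V=viewm(s)
x=np.array([-.323*1,0.946])
for off in (.024,.030,.035):
  for fy in (-.008,.008):
    p=np.array([.4955,-.166])+off*x-fy*np.array([.946,.323])
    print(off,fy,[proj(s,V,[*p,z]).round(1).tolist() for z in(0,.02,.04)])
E
```

```text
0.024 -0.008 [[324.4, 269.7], [325.1, 264.1], [325.9, 258.4]]
0.024 0.008 [[331.2, 270.1], [332.0, 264.6], [332.8, 258.9]]
0.03 -0.008 [[324.4, 271.6], [325.2, 266.1], [325.9, 260.3]]
0.03 0.008 [[331.2, 272.1], [332.0, 266.5], [332.8, 260.8]]
0.035 -0.008 [[324.4, 273.3], [325.2, 267.7], [325.9, 262.0]]
0.035 0.008 [[331.2, 273.7], [332.0, 268.1], [332.9, 262.4]]
```

>>> apply_moves(moves="-0.1 0 0 0.04 0 0 0;-0.1 0 0 0.04 0 0 0;-0.1 0 0 0.02 0 0 0;-0.1 0 0 0 0 0 0")

```text
t: 7.27
eef_pos: [0.4958, -0.1661, -0.0224]
tool_rot: [0.0, 0.814, -0.581, -0.001]
contact_force: [0.1, 0.1, -0.2]
gripper_width: 0.546
```

```bash
python3 - <<'E'
from h import *
o=bot.get_obs();print(o['eef_pos'],o['contact_force'],o['gripper_width'])
s=imaging.read_camera('side');cv2.imwrite('pics/s5c.png',cv2.resize(s['image'][220:290,280:360,::-1],None,fx=8,fy=8,interpolation=cv2.INTER_CUBIC))
E
```

```text
[ 0.49584721 -0.16609083 -0.02241089] [ 0.05346352  0.08379566 -0.24303244] 0.5455862434310577
```

View pics/s5c.png

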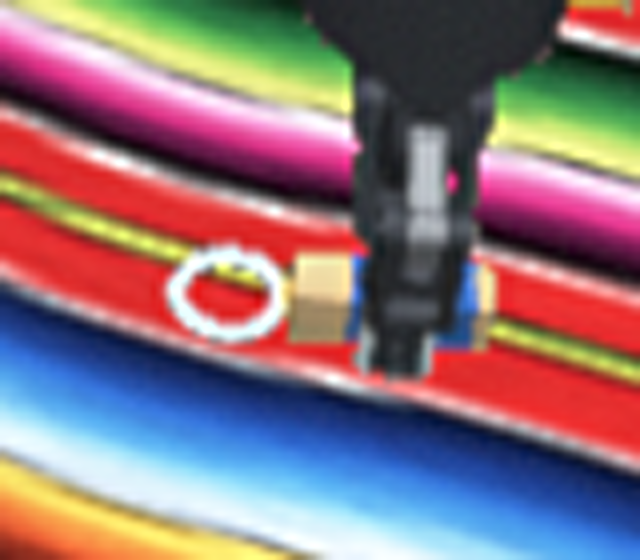

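>>> apply_moves(moves="-0.1 0 0 0.04 0 0 0;-0.1 0 0 0.03 0 0 0;-0.1 0 0 0 0 0 0;0.2 0 0 0 0 0 0;0.4 0 0 0 0 0 0;0.7 0 0 0 0 0 0;1 0 0 0 0 0 0;1 0 0 0 0 0 0;1 0 0 0 0 0 0", force=60)

```text
t: 8.07
eef_pos: [0.4967, -0.1663, -0.0298]
tool_rot: [-0.0, 0.814, -0.581, 0.0]
contact_force: [-0.7, 0.3, 2.9]
gripper_width: 0.194
```

```bash
python3 - <<'E'
from h import *
o=bot.get_obs();print(o['eef_pos'],o['contact_force'],o['gripper_width'],o['t'])
w=imaging.read_camera('wrist');save(w,'w6')
s=imaging.read_camera('side');cv2.imwrite('pics/s6c.png',cv2.resize(s['image'][220:290,280:360,::-1],None,fx=8,fy=8,interpolation=cv2.INTER_CUBIC))
E
```

```text
[ 0.49669846 -0.16630608 -0.02977845] [-0.72143657  0.31196775  2.88019738] 0.19370420892538953 8.0667
```

View pics/w6.png

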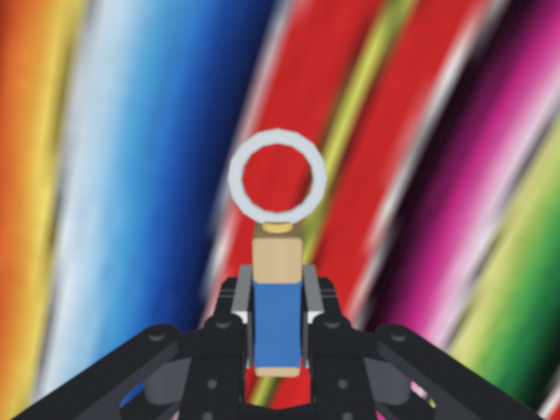

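View pics/s6c.png

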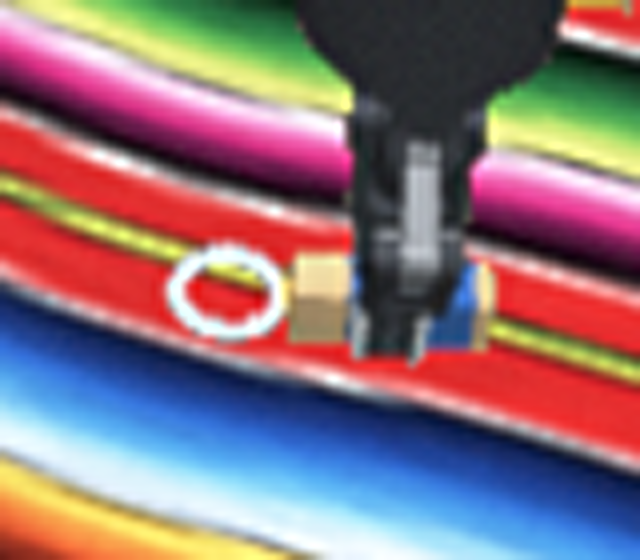

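>>> apply_moves(moves="1 0 0 -0.1 0 0 0;1 0 0 -0.3 0 0 0;1 0 0 -0.3 0 0 0;1 0 0 -0.3 0 0 0;1 0 0 -0.3 0 0 0;1 0 0 -0.3 0 0 0;1 0 0 -0.3 0 0 0;1 0 0 -0.2 0 0 0;1 0 0 0 0 0 0")

```text
t: 8.92
eef_pos: [0.4993, -0.1667, 0.2283]
tool_rot: [-0.002, 0.814, -0.581, 0.005]
contact_force: [0.8, -0.3, -0.5]
gripper_width: 0.193
```

>>> apply_moves(moves="1 -0.268 -0.045 0 0 0 0;1 -0.268 -0.045 0 0 0 0;1 -0.268 -0.045 0 0 0 0;1 -0.268 -0.045 0 0 0 0;1 -0.268 -0.045 0 0 0 0;1 0 0 0 0 0 0.94;1 0 0 0 0 0 0.94;1 0 0 0 0 0 0.94;1 0 0 0 0 0 0.94;1 0 0 0 0 0 0.94;1 0 0 0 0 0 0;1 0 0 0 0 0 0")

```text
t: 9.92
eef_pos: [0.4691, -0.0054, 0.2217]
tool_rot: [0.0, 0.709, -0.705, -0.0]
contact_force: [0.8, 0.3, -1.0]
gripper_width: 0.196
```

```bash
python3 - <<'E'
from h import *
import pickle
o=bot.get_obs();w=imaging.read_camera('wrist');save(w,'w7');pickle.dump((o,w),open('w7.pkl','wb'))
print(o['eef_pos'],o['contact_force'],o['gripper_width'],o['t'])
s=imaging.read_camera('side');save(s,'s7');cv2.imwrite('pics/s7c.png',cv2.resize(s['image'][110:320,160:400,::-1],None,fx=2.8,fy=2.8,interpolation=cv2.INTER_CUBIC))
t=imaging.read_camera('top');pickle.dump((s,t),open('st7.pkl','wb'))
V=viewm(w,o)
for n in ['post_top','nose_low','tag_blue_ring']: 
  for p,V in((w,viewm(w,o)),(s,viewm(s))):
    print(n,[(a['score'],np.round(a['location'],1)) for a in nets.spot_point(p,n)[:2]])
E
```

```text
[ 0.46907329 -0.00538688  0.22165024] [ 0.79301099  0.27455348 -0.98935382] 0.19593061063845532 9.9167
post_top []
post_top [(0.7, array([226. , 187.4]))]
nose_low [(0.72, array([280.6,  10.4]))]
nose_low [(0.93, array([262.5, 251.8]))]
tag_blue_ring []
tag_blue_ring [(0.81, array([301.6, 224.6]))]
```

View pics/w7.png

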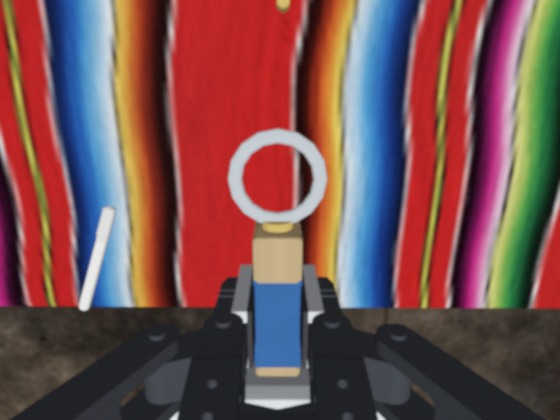

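View pics/s7c.png

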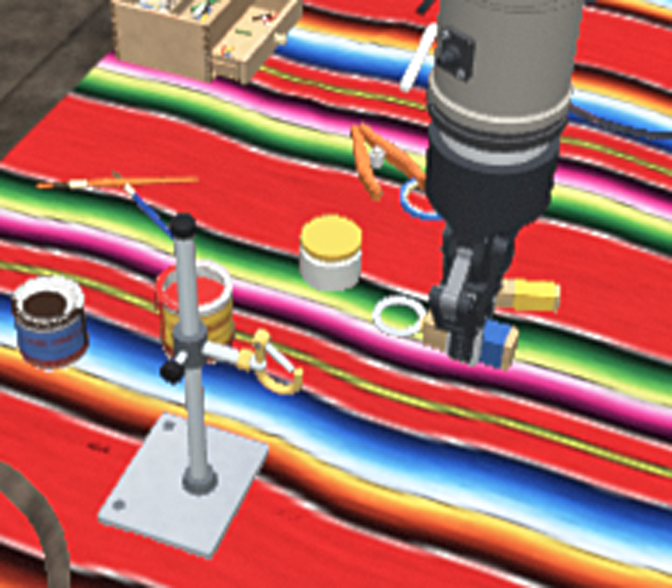

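>>> apply_moves(moves="1 0 -0.15 0 0 0 0;1 0 -0.15 0 0 0 0;1 0 0 0 0 0 0;1 0 0 0 0 0 0")

```text
t: 10.7
eef_pos: [0.5061, -0.0052, 0.2217]
tool_rot: [-0.0, 0.708, -0.706, -0.0]
contact_force: [-0.9, -0.3, -0.8]
gripper_width: 0.197
```

```bash
python3 - <<'E'
from h import *
import pickle
o=bot.get_obs();w=imaging.read_camera('wrist');save(w,'w8');pickle.dump((o,w),open('w8.pkl','wb'))
print(o['eef_pos'],o['contact_force'],o['gripper_width'],o['t'])
cv2.imwrite('pics/w8c.png',cv2.resize(w['image'][0:140,210:350,::-1],None,fx=4,fy=4,interpolation=cv2.INTER_CUBIC))
s,t=pickle.load(open('cal.pkl','rb'))
cv2.imwrite('pics/s8c.png',cv2.resize(s['image'][175:315,190:290,::-1],None,fx=4.2,fy=4.2,interpolation=cv2.INTER_CUBIC))
cv2.imwrite('pics/t8c.png',cv2.resize(t['image'][160:225,205:265,::-1],None,fx=9,fy=9,interpolation=cv2.INTER_CUBIC))
E
```

```text
[ 0.50605907 -0.00517076  0.22169505] [-0.93630099 -0.33681784 -0.79840395] 0.19688305491119296 10.7
```

View pics/w8c.png

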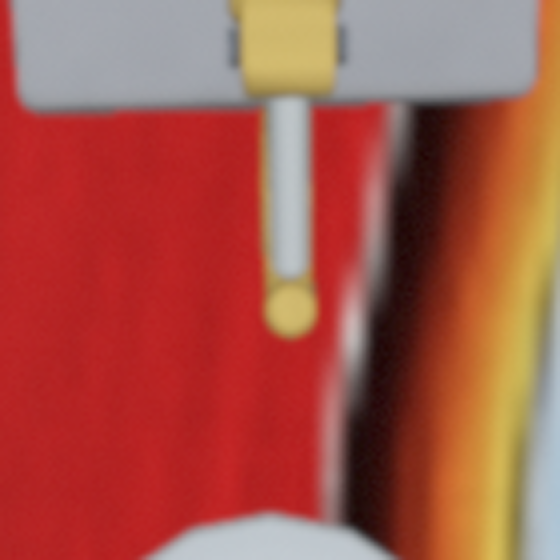

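View pics/s8c.png

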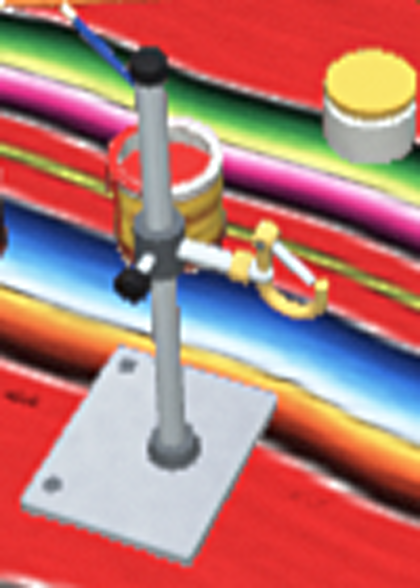

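View pics/t8c.png

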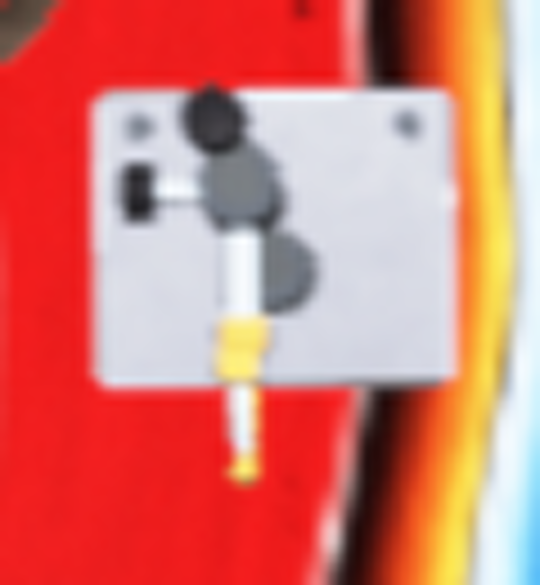

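```bash
python3 - <<'E'
from h import *
import pickle
s,t=pickle.load(open('cal.pkl','rb'));o,w=pickle.load(open('w8.pkl','rb'))
Vs,Vt,Vw=viewm(s),viewm(t),viewm(w,o)
pw=(210+288.5/4,308.5/4);ps=(190+320/4.2,175+281/4.2);pt=(205+239/9,160+466/9)
print('sw',tri([ray(s,Vs,ps),ray(w,Vw,pw)]));print('st',tri([ray(s,Vs,ps),ray(t,Vt,pt)]));print('all',tri([ray(s,Vs,ps),ray(w,Vw,pw),ray(t,Vt,pt)]))
for z in(.17,.18,.19,.2):print(z,onz(w,Vw,pw,z),proj(s,Vs,onz(w,Vw,pw,z)))
# axis dir: spine top block centre front etc: gate bar line
a=(210+289/4,278/4);b=(210+289/4,100/4)
# foot front edge corners on z=.014
f=[onz(w,Vw,(210+18/4,110/4),.014),onz(w,Vw,(210+535/4,97/4),.014)];print('foot edge',f, np.degrees(np.arctan2(*(f[1]-f[0])[[0,1]])))
# ring from w6-like: recompute ring in tool using w7
o7,w7=pickle.load(open('w7.pkl','rb'));
G=w7['image'].astype(int);hole=None
cv2.imwrite('pics/w7c.png',cv2.resize(w7['image'][115:240,215:340,::-1],None,fx=4,fy=4,interpolation=cv2.INTER_CUBIC))
R6=R.from_euler('z',0)
import math
th=math.radians(18.9);tx=np.array([math.sin(th),-math.cos(th),0]);ty=-np.array([math.cos(th),math.sin(th),0]);tz=np.array([0,0,-1.])
d=np.array([.54231,-.15135,.012])-np.array([.4967,-.1663,-.0298]);print('ring in tool',d@tx,d@ty,d@tz)
M=np.array(w7['mount'])
def tp(p): c=np.linalg.inv(M)@np.append(p,1);return [w7['fx']*c[0]/c[2]+w7['cx'],w7['fy']*c[1]/c[2]+w7['cy']]
print(tp([d@tx,d@ty,d@tz]))
E
```

```text
sw (array([ 0.59009814, -0.00872247,  0.18169064]), [np.float64(0.0002787718659798897), np.float64(0.0002787718659798943)])
st (array([ 0.59023621, -0.00826597,  0.1822281 ]), [np.float64(0.0005965404369065734), np.float64(0.0005965404369066646)])
all (array([ 0.59030157, -0.00842746,  0.18206567]), [np.float64(0.0005955525923023029), np.float64(0.00018919984415150591), np.float64(0.000623890927284993)])
0.17 [ 0.59054181 -0.00875483  0.17      ] [265.82205004 245.85028569]
0.18 [ 0.59038234 -0.00863524  0.18      ] [265.89820513 242.47496884]
0.19 [ 0.59022288 -0.00851564  0.19      ] [265.97542551 239.0524369 ]
0.2 [ 0.59006341 -0.00839605  0.2       ] [266.05373368 235.58169218]
foot edge [array([0.63600735, 0.05208106, 0.014     ]), array([ 0.63915574, -0.06694063,  0.014     ])] 178.48475403472392
ring in tool 0.0006298973295457942 -0.047993518618186654 -0.041800000000000004
[np.float64(276.01561670760333), np.float64(178.83668703902978)]
```

View pics/w7c.png

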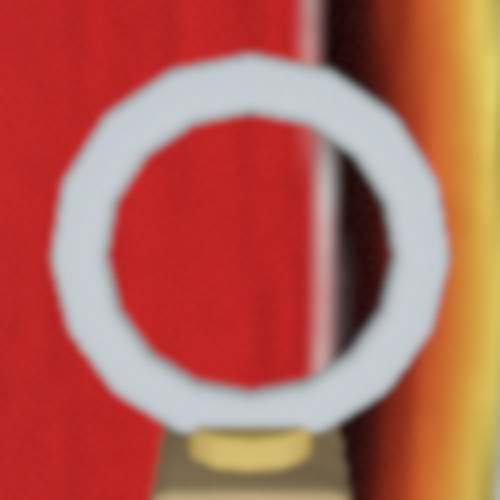

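>>> apply_moves(moves="1 0 0 0 0 0 -0.33;1 0.019 -0.12 0 0 0 0;1 0.019 -0.119 0 0 0 0;1 0 0 0.15 0 0 0;1 0 0 0.15 0 0 0;1 0 0 0.1 0 0 0;1 0 0 0 0 0 0;1 0 0 0 0 0 0;1 0 0 0 0 0 0")

```text
t: 11.5
eef_pos: [0.5348, -0.009, 0.1748]
tool_rot: [-0.0, 0.716, -0.698, 0.0]
contact_force: [0.4, -0.4, -0.3]
gripper_width: 0.194
```

```bash
python3 - <<'E'
from h import *
import pickle
o=bot.get_obs();w=imaging.read_camera('wrist');save(w,'w9');pickle.dump((o,w),open('w9.pkl','wb'))
V=viewm(w,o);print(o['eef_pos'],rot(o['tool_rot']).round(4).tolist(),o['contact_force'],o['gripper_width'],o['t'])
rc=o['eef_pos']+rot(o['tool_rot'])@np.array([.001,-.0484,-.0418]);print('ring',rc,proj(w,V,rc),'nose',proj(w,V,[.5903,-.0086,.182]))
cv2.imwrite('pics/w9c.png',cv2.resize(w['image'][80:240,200:350,::-1],None,fx=3.75,fy=3.75,interpolation=cv2.INTER_CUBIC))
s=imaging.read_camera('side');cv2.imwrite('pics/s9c.png',cv2.resize(s['image'][195:275,220:320,::-1],None,fx=7,fy=7,interpolation=cv2.INTER_CUBIC))
E
```

```text
[ 0.53484745 -0.00901004  0.17480212] [[0.0261, -0.9997, 0.0011], [-0.9997, -0.0261, 0.0], [0.0, -0.0011, -1.0]] [ 0.37317519 -0.40611978 -0.2694083 ] 0.19367686148295093 11.5
ring [ 0.58320997 -0.00874845  0.21665662] [277.02618557 177.6942448 ] nose [277.1412977  143.90637028]
```

View pics/w9c.png

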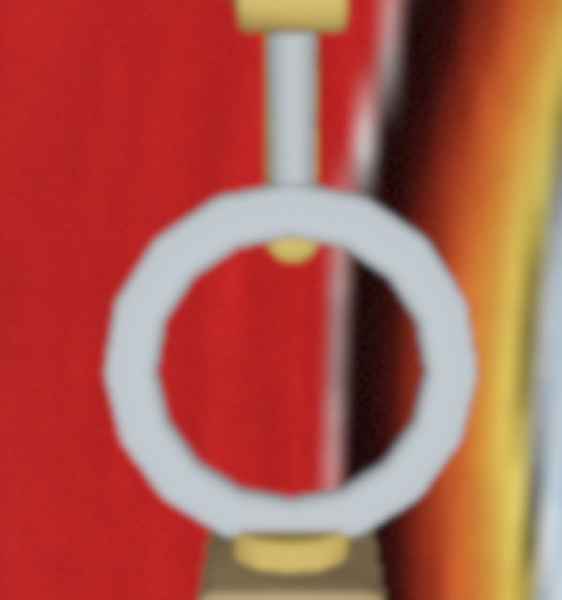

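View pics/s9c.png

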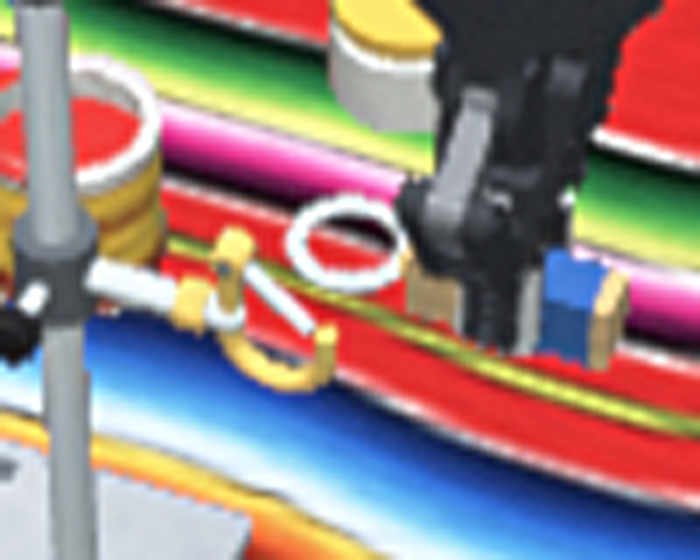

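>>> apply_moves(moves="1 0 0 0.05 0 0 0;1 0 0 0.05 0 0 0;1 0 0 0.03 0 0 0;1 0 0 0.02 0 0 0;1 0 0 0 0 0 0;1 0 0 0 0 0 0")

```text
t: 12.1
eef_pos: [0.5344, -0.0091, 0.1557]
tool_rot: [0.0, 0.716, -0.698, -0.0]
contact_force: [-0.1, 0.2, -1.0]
gripper_width: 0.196
```

```bash
python3 - <<'E'
from h import *
o=bot.get_obs();print(o['eef_pos'],o['contact_force'],o['torque'])
w=imaging.read_camera('wrist');V=viewm(w,o);print(proj(w,V,[.5903,-.0086,.182]),bot.get_obs()['contact_force'])
cv2.imwrite('pics/w10c.png',cv2.resize(w['image'][80:240,200:350,::-1],None,fx=3.75,fy=3.75,interpolation=cv2.INTER_CUBIC))
E
```

```text
[ 0.53436228 -0.00910476  0.15565591] [-0.0610707   0.16876846 -0.97656396] [0.00991632 0.03731798 0.05741968]
[276.88906502 150.02881157] [ 0.18039827 -0.01749606  0.32377153]
```

View pics/w10c.png

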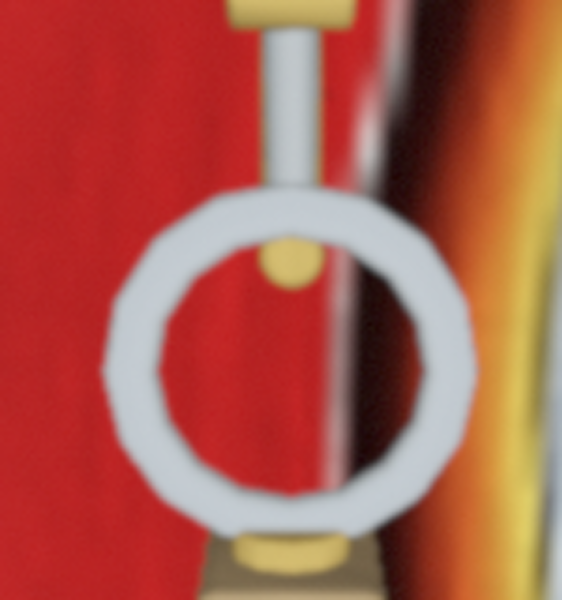

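>>> apply_moves(moves="1 0 0 0.025 0 0 0;1 0 0 0.02 0 0 0;1 0 0 0.015 0 0 0;1 0 0 0 0 0 0")

```text
t: 12.48
eef_pos: [0.5341, -0.0092, 0.1482]
tool_rot: [0.0, 0.716, -0.698, -0.0]
contact_force: [-0.0, -0.5, -0.4]
gripper_width: 0.196
```

>>> apply_moves(moves="1 0 0 0.015 0 0 0;1 0 0 0.01 0 0 0;1 0 0 0 0 0 0")

```text
t: 12.73
eef_pos: [0.5344, -0.0091, 0.1455]
tool_rot: [0.0, 0.716, -0.698, -0.0]
contact_force: [-0.6, 0.6, -1.0]
gripper_width: 0.198
```

>>> apply_moves(moves="1 0 0 0.015 0 0 0;1 0 0 0.01 0 0 0;1 0 0 0 0 0 0")

```text
t: 12.98
eef_pos: [0.5347, -0.0091, 0.1428]
tool_rot: [-0.0, 0.716, -0.698, 0.0]
contact_force: [-1.5, -0.5, 1.4]
gripper_width: 0.197
```

```bash
python3 - <<'E'
from h import *
o=bot.get_obs();print(o['eef_pos'],o['contact_force'],o['torque'])
w=imaging.read_camera('wrist');print(bot.get_obs()['contact_force'])
cv2.imwrite('pics/w11c.png',cv2.resize(w['image'][80:240,200:350,::-1],None,fx=3.75,fy=3.75,interpolation=cv2.INTER_CUBIC))
s=imaging.read_camera('side');cv2.imwrite('pics/s11c.png',cv2.resize(s['image'][195:275,220:320,::-1],None,fx=7,fy=7,interpolation=cv2.INTER_CUBIC))
E
```

```text
[ 0.53470883 -0.00905212  0.14284062] [-1.47577896 -0.513547    1.39792472] [-0.01532786  0.01792617  0.01507136]
[-1.48948394 -0.4716242   1.48049598]
```

View pics/w11c.png

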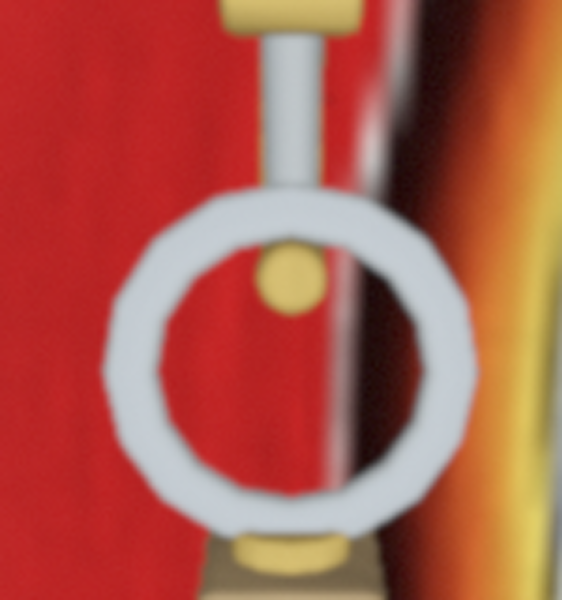

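View pics/s11c.png

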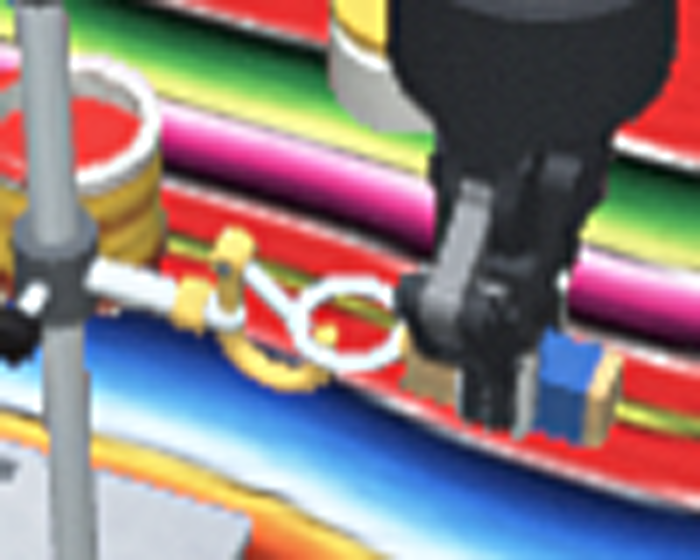

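>>> apply_moves(moves="1 0 0 0.015 0 0 0;1 0 0 0.01 0 0 0;1 0 0 0 0 0 0")

```text
t: 13.33
eef_pos: [0.5344, -0.0091, 0.1395]
tool_rot: [0.0, 0.716, -0.698, -0.0]
contact_force: [-1.0, 0.2, 1.5]
gripper_width: 0.194
```

>>> apply_moves(moves="1 0 0 0.015 0 0 0;1 0 0 0 0 0 0;1 0 0 0 0 0 0")

```text
t: 13.58
eef_pos: [0.534, -0.0092, 0.1376]
tool_rot: [0.0, 0.716, -0.698, -0.0]
contact_force: [-1.6, -0.9, 2.3]
gripper_width: 0.197
```

>>> apply_moves(moves="1 0 0 0.015 0 0 0;1 0 0 0.01 0 0 0;1 0 0 0 0 0 0")

```text
t: 13.83
eef_pos: [0.5341, -0.0092, 0.1345]
tool_rot: [0.0, 0.716, -0.698, -0.0]
contact_force: [-3.0, 0.6, 1.1]
gripper_width: 0.199
```

>>> apply_moves(moves="1 0 0 0.015 0 0 0;1 0 0 0 0 0 0;1 0 0 0 0 0 0")

```text
t: 14.08
eef_pos: [0.5335, -0.0092, 0.1325]
tool_rot: [0.001, 0.716, -0.698, -0.001]
contact_force: [-2.7, -0.4, 0.3]
gripper_width: 0.196
```

```bash
python3 - <<'E'
from h import *
o=bot.get_obs();print(o['eef_pos'],o['contact_force'],o['torque'])
w=imaging.read_camera('wrist');print(bot.get_obs()['contact_force'])
cv2.imwrite('pics/w12c.png',cv2.resize(w['image'][80:240,200:350,::-1],None,fx=3.75,fy=3.75,interpolation=cv2.INTER_CUBIC))
s=imaging.read_camera('side');cv2.imwrite('pics/s12c.png',cv2.resize(s['image'][195:275,220:320,::-1],None,fx=7,fy=7,interpolation=cv2.INTER_CUBIC))
E
```

```text
[ 0.53352972 -0.00923142  0.13254751] [-2.7414738  -0.35170394  0.2910115 ] [-0.00361124  0.54055375  0.00807999]
[-2.99475436 -0.13982924  0.13663061]
```

View pics/w12c.png

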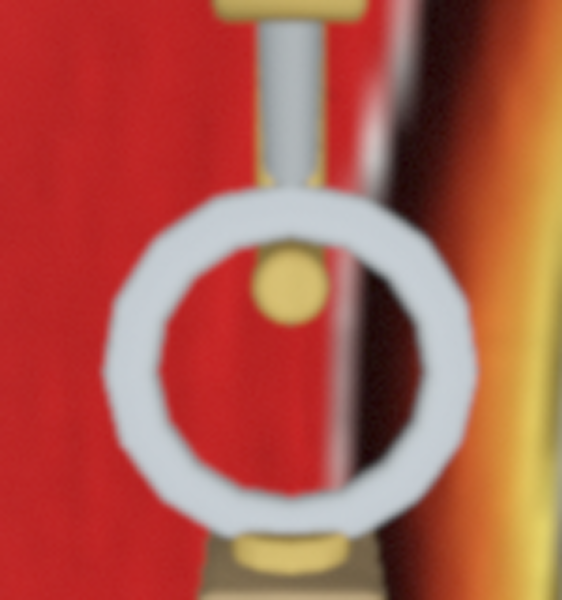

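View pics/s12c.png

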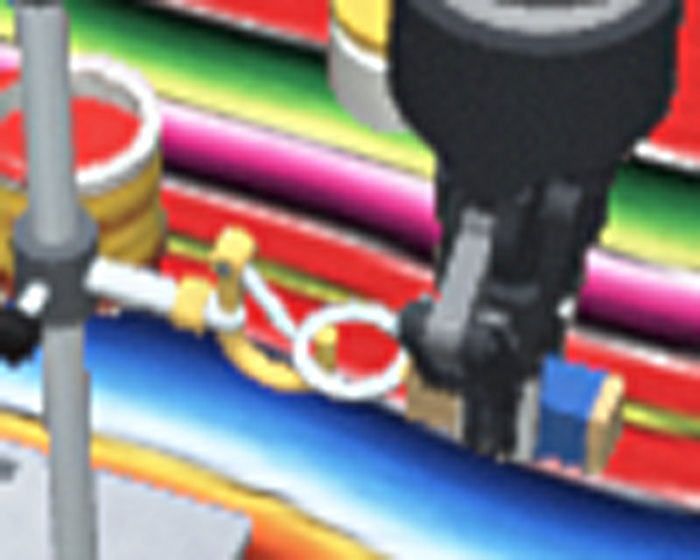

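>>> apply_moves(moves="1 0 0.003 0.015 0 0 0;1 0 0 0.01 0 0 0;1 0 0 0 0 0 0")

```text
t: 14.43
eef_pos: [0.5345, -0.0092, 0.1299]
tool_rot: [-0.0, 0.716, -0.698, 0.0]
contact_force: [0.3, -0.2, -0.4]
gripper_width: 0.193
```

>>> apply_moves(moves="1 0 0 0.015 0 0 0;1 0 0 0 0 0 0;1 0 0 0 0 0 0")

```text
t: 14.68
eef_pos: [0.5345, -0.0091, 0.1284]
tool_rot: [-0.0, 0.716, -0.698, 0.0]
contact_force: [-0.6, -0.7, -0.0]
gripper_width: 0.195
```

```bash
python3 - <<'E'
from h import *
o=bot.get_obs();print(o['eef_pos'],o['contact_force'],o['torque'])
w=imaging.read_camera('wrist');print(bot.get_obs()['contact_force'])
cv2.imwrite('pics/w13c.png',cv2.resize(w['image'][80:240,200:350,::-1],None,fx=3.75,fy=3.75,interpolation=cv2.INTER_CUBIC))
s=imaging.read_camera('side');cv2.imwrite('pics/s13c.png',cv2.resize(s['image'][195:275,220:320,::-1],None,fx=7,fy=7,interpolation=cv2.INTER_CUBIC))
E
```

```text
[ 0.53454297 -0.00908686  0.128374  ] [-0.61074328 -0.74273542 -0.00670607] [ 0.02215131 -0.00705965  0.01107835]
[ 0.24707401 -0.38329214 -0.63462213]
```

View pics/w13c.png

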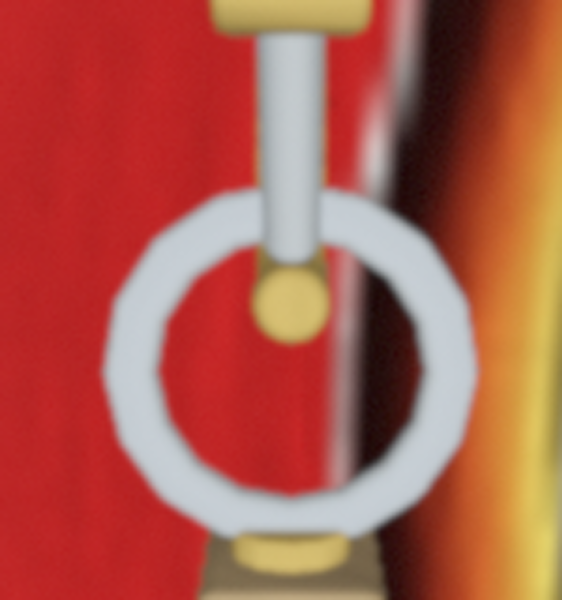

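View pics/s13c.png

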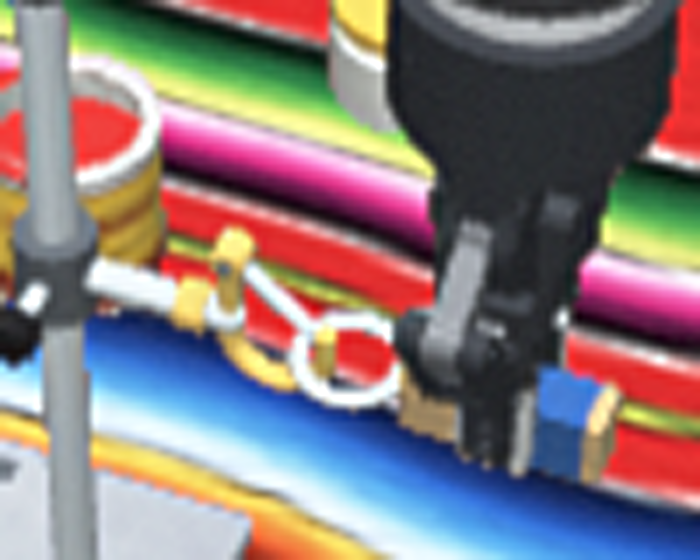

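>>> apply_moves(moves="1 0 0 0.015 0 0 0;1 0 0 0.015 0 0 0;1 0 0 0 0 0 0;1 0 0 0 0 0 0")

```text
t: 15.12
eef_pos: [0.534, -0.0091, 0.1246]
tool_rot: [0.0, 0.716, -0.698, -0.0]
contact_force: [0.2, 0.0, -0.2]
gripper_width: 0.198
```

>>> apply_moves(moves="1 0 -0.0128 0.0182 0.5 0 0;1 0 -0.0128 0.0182 0.5 0 0;1 0 -0.0128 0.0182 0.5 0 0;1 0 -0.0128 0.0182 0.5 0 0;1 0 -0.0128 0.0182 0.5 0 0;1 0 -0.0128 0.0182 0.5 0 0;1 0 0 0 0 0 0;1 0 0 0 0 0 0")

```text
t: 15.78
eef_pos: [0.5442, -0.0089, 0.1126]
tool_rot: [-0.074, 0.712, -0.694, 0.073]
contact_force: [0.6, 0.5, -0.2]
gripper_width: 0.197
```

```bash
python3 - <<'E'
from h import *
o=bot.get_obs();print(o['t'],o['q'].round(3),o['eef_pos'],o['contact_force'],o['torque'])
print('wire',o['eef_pos']+rot(o['tool_rot'])@np.array([.001,-.0639,-.0418]))
E
```

```text
15.7833 [ 0.199  0.289 -0.358  2.103  0.229  0.57  -1.86 ] [ 0.54416434 -0.00889355  0.11263043] [ 0.55920452  0.54595978 -0.23949386] [-0.00367121  0.24049869  0.03118522]
wire [ 0.59803189 -0.00848809  0.16675595]
```

>>> apply_moves(moves="1 0 -0.0128 0.0182 0.5 0 0;1 0 -0.0128 0.0182 0.5 0 0;1 0 -0.0128 0.0182 0.5 0 0;1 0 -0.0128 0.0182 0.5 0 0;1 0 -0.0128 0.0182 0.5 0 0;1 0 -0.0128 0.0182 0.5 0 0;1 0 0 0 0 0 0;1 0 0 0 0 0 0")

```text
t: 16.45
eef_pos: [0.557, -0.0085, 0.1026]
tool_rot: [-0.148, 0.701, -0.683, 0.145]
contact_force: [0.5, -0.5, -0.7]
gripper_width: 0.196
```

```bash
python3 - <<'E'
from h import *
o=bot.get_obs();print(o['t'],o['q'].round(3),o['eef_pos'],o['contact_force'],o['torque'])
print('wire',o['eef_pos']+rot(o['tool_rot'])@np.array([.001,-.0639,-.0418]))
s=imaging.read_camera('side');cv2.imwrite('pics/s14c.png',cv2.resize(s['image'][195:275,220:320,::-1],None,fx=7,fy=7,interpolation=cv2.INTER_CUBIC))
E
```

```text
16.45 [ 0.085  0.25  -0.233  2.26   0.425  0.243 -2.066] [ 0.55702757 -0.00847658  0.10261029] [ 0.46169218 -0.47139369 -0.70241499] [-0.02089151  0.51486633 -0.0136138 ]
wire [ 0.59851833 -0.00834788  0.16671918]
```

View pics/s14c.png

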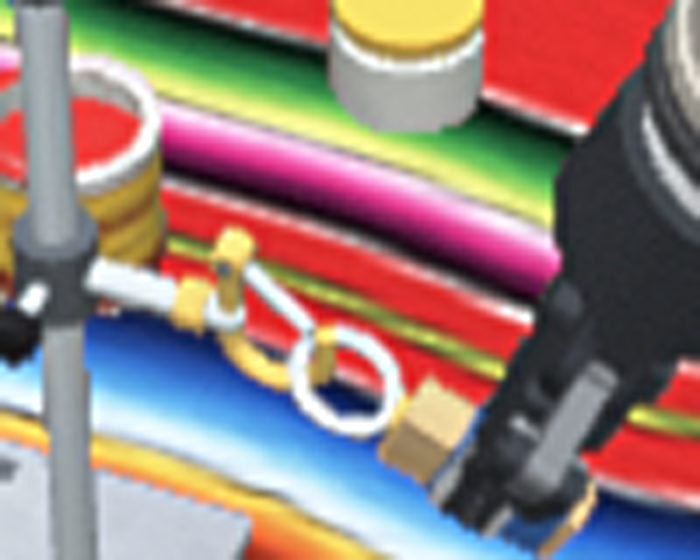

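>>> apply_moves(moves="1 0 -0.014 0.02 0 0 0;1 0 -0.014 0.02 0 0 0;1 0 0 0 0 0 0;1 0 0 0 0 0 0")

```text
t: 16.83
eef_pos: [0.5625, -0.0085, 0.0996]
tool_rot: [-0.149, 0.7, -0.683, 0.145]
contact_force: [0.0, -0.2, 0.1]
gripper_width: 0.195
```

```bash
python3 - <<'E'
from h import *
o=bot.get_obs();print(o['t'],o['q'].round(3),o['eef_pos'],o['contact_force'],o['torque'])
print('wire',o['eef_pos']+rot(o['tool_rot'])@np.array([.001,-.0639,-.0418]))
E
```

```text
16.8333 [ 0.079  0.262 -0.226  2.252  0.435  0.237 -2.075] [ 0.56250968 -0.00847634  0.09964251] [ 0.03213767 -0.24759625  0.13794144] [-0.0120893   0.52010063 -0.01219576]
wire [ 0.60390346 -0.00842511  0.16381417]
```

Release and wait.

>>> apply_moves(moves="0.4 0 0 0 0 0 0;0 0 0 0 0 0 0;-0.5 0 0 0 0 0 0;-1 0 0 0 0 0 0;-1 0 0 0 0 0 0;-1 0 0 0 0 0 0;-1 0 0 0 0 0 0;-1 0 0 0 0 0 0;-1 0 0 0 0 0 0")

```text
t: 17.58
eef_pos: [0.5621, -0.0084, 0.0997]
tool_rot: [-0.149, 0.7, -0.683, 0.145]
contact_force: [0.2, 0.2, 0.7]
gripper_width: 1.001
```

```bash
python3 - <<'E'
from h import *
s=imaging.read_camera('side');cv2.imwrite('pics/s15c.png',cv2.resize(s['image'][185:295,210:330,::-1],None,fx=5.4,fy=5.4,interpolation=cv2.INTER_CUBIC))
w=imaging.read_camera('wrist');save(w,'w15')
E
```

```text
(no output)
```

View pics/s15c.png

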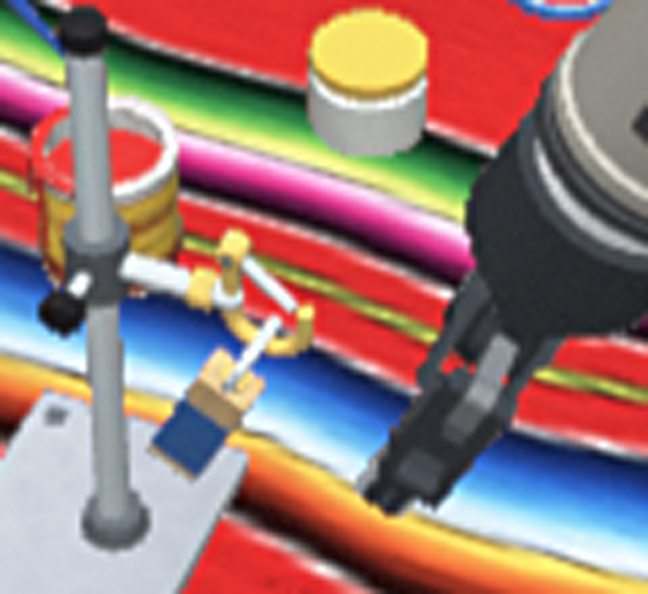

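View pics/w15.png

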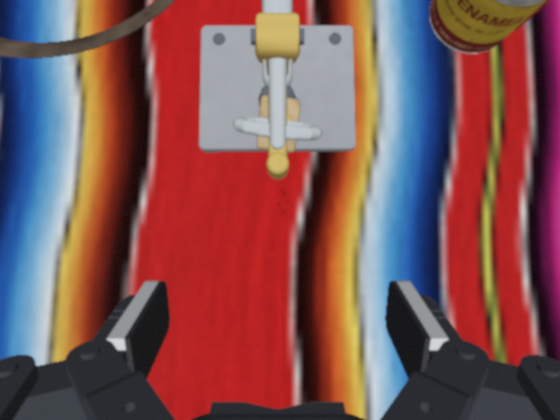

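>>> apply_moves(moves="-1 0 0.05 -0.08 0 0 0;-1 0 0.0128 -0.0182 -0.5 0 0;-1 0 0.0128 -0.0182 -0.5 0 0;-1 0 0.0128 -0.0182 -0.5 0 0;-1 0 0.0128 -0.0182 -0.5 0 0;-1 0 0.0128 -0.0182 -0.5 0 0;-1 0 0.0128 -0.0182 -0.5 0 0;-1 0 0.0128 -0.0182 -0.5 0 0;-1 0 0.0128 -0.0182 -0.5 0 0;-1 0 0.0128 -0.0182 -0.5 0 0;-1 0 0.0128 -0.0182 -0.5 0 0;-1 0 0.0128 -0.0182 -0.5 0 0")

```text
t: 18.68
eef_pos: [0.5298, -0.0091, 0.1257]
tool_rot: [-0.012, 0.716, -0.698, 0.011]
contact_force: [0.8, 0.2, -0.0]
gripper_width: 0.996
```

>>> apply_moves(moves="-1 0 0 -0.2 0 0 0;-1 0 0 -0.25 0 0 0;-1 0 0.1 -0.25 0 0 0;-1 0 0.15 -0.25 0 0 0;-1 0 0 -0.1 0 0 0;-1 0 0 0 0 0 0;-1 0 0 0 0 0 0;-1 0 0 0 0 0 0;-1 0 0 0 0 0 0;-1 0 0 0 0 0 0;-1 0 0 0 0 0 0;-1 0 0 0 0 0 0")

```text
t: 19.68
eef_pos: [0.4961, -0.01, 0.2493]
tool_rot: [-0.012, 0.716, -0.698, 0.012]
contact_force: [0.2, 0.4, 0.2]
gripper_width: 1.0
```

>>> apply_moves(moves="-1 0 0 0 0 0 0;-1 0 0 0 0 0 0;-1 0 0 0 0 0 0;-1 0 0 0 0 0 0;-1 0 0 0 0 0 0;-1 0 0 0 0 0 0;-1 0 0 0 0 0 0;-1 0 0 0 0 0 0;-1 0 0 0 0 0 0;-1 0 0 0 0 0 0;-1 0 0 0 0 0 0;-1 0 0 0 0 0 0")

```text
t: 20.68
eef_pos: [0.4963, -0.0101, 0.25]
tool_rot: [-0.013, 0.716, -0.698, 0.012]
contact_force: [0.0, 0.4, -0.9]
gripper_width: 1.001
```

>>> apply_moves(moves="-1 0 0 0 0 0 0;-1 0 0 0 0 0 0;-1 0 0 0 0 0 0;-1 0 0 0 0 0 0;-1 0 0 0 0 0 0;-1 0 0 0 0 0 0;-1 0 0 0 0 0 0;-1 0 0 0 0 0 0;-1 0 0 0 0 0 0;-1 0 0 0 0 0 0;-1 0 0 0 0 0 0;-1 0 0 0 0 0 0")

```text
t: 21.68
eef_pos: [0.4963, -0.0101, 0.25]
tool_rot: [-0.012, 0.716, -0.698, 0.012]
contact_force: [0.8, -0.1, 0.0]
gripper_width: 0.999
```

```bash
python3 - <<'E'
from h import *
a=[]
for i in range(4):
    s=imaging.read_camera('side');a.append(s['image'][185:295,210:330].astype(int))
    for _ in range(1): imaging.read_camera('top')
print([int((abs(a[i]-a[0]).max(2)>40).sum()) for i in range(1,4)], bot.get_obs()['t'],bot.get_obs()['eef_pos'])
cv2.imwrite('pics/s16c.png',cv2.resize(s['image'][175:305,200:370,::-1],None,fx=4.5,fy=4.5,interpolation=cv2.INTER_CUBIC))
E
```

```text
[112, 176, 127] 22.0833 [ 0.49623673 -0.01010713  0.24995065]
```

View pics/s16c.png

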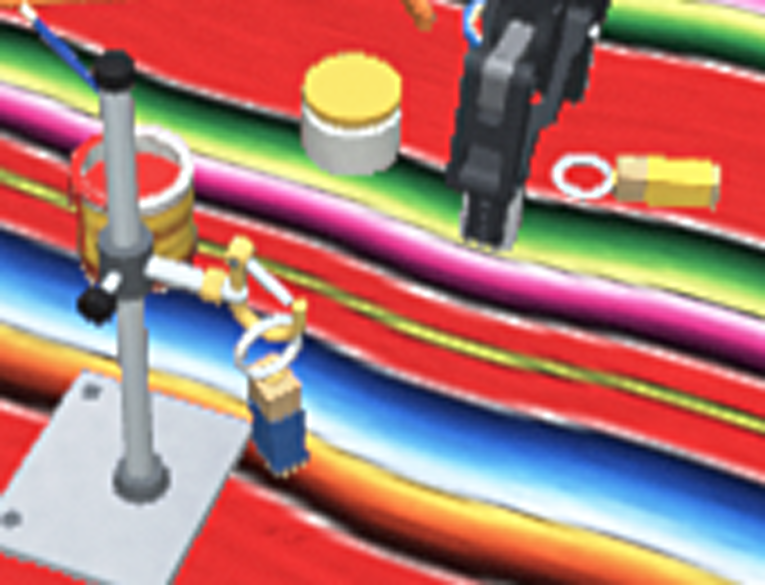

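>>> apply_moves(moves="-1 0 0 0 0 0 0;-1 0 0 0 0 0 0;-1 0 0 0 0 0 0;-1 0 0 0 0 0 0;-1 0 0 0 0 0 0;-1 0 0 0 0 0 0;-1 0 0 0 0 0 0;-1 0 0 0 0 0 0;-1 0 0 0 0 0 0;-1 0 0 0 0 0 0;-1 0 0 0 0 0 0;-1 0 0 0 0 0 0")

```text
t: 23.08
eef_pos: [0.4962, -0.0101, 0.25]
tool_rot: [-0.013, 0.716, -0.698, 0.012]
contact_force: [-0.8, 0.4, 0.2]
gripper_width: 0.997
```

>>> apply_moves(moves="-1 0 0 0 0 0 0;-1 0 0 0 0 0 0;-1 0 0 0 0 0 0;-1 0 0 0 0 0 0;-1 0 0 0 0 0 0;-1 0 0 0 0 0 0;-1 0 0 0 0 0 0;-1 0 0 0 0 0 0;-1 0 0 0 0 0 0;-1 0 0 0 0 0 0;-1 0 0 0 0 0 0;-1 0 0 0 0 0 0")

```text
t: 24.08
eef_pos: [0.4963, -0.0101, 0.25]
tool_rot: [-0.012, 0.716, -0.698, 0.012]
contact_force: [-0.0, -0.3, 0.0]
gripper_width: 1.001
```

>>> apply_moves(moves="-1 0 0 0 0 0 0;-1 0 0 0 0 0 0;-1 0 0 0 0 0 0;-1 0 0 0 0 0 0;-1 0 0 0 0 0 0;-1 0 0 0 0 0 0;-1 0 0 0 0 0 0;-1 0 0 0 0 0 0;-1 0 0 0 0 0 0;-1 0 0 0 0 0 0;-1 0 0 0 0 0 0;-1 0 0 0 0 0 0")

```text
t: 25.08
eef_pos: [0.4963, -0.0101, 0.25]
tool_rot: [-0.012, 0.716, -0.698, 0.012]
contact_force: [0.1, 0.3, -1.1]
gripper_width: 1.0
```

>>> apply_moves(moves="-1 0 0 0 0 0 0;-1 0 0 0 0 0 0;-1 0 0 0 0 0 0;-1 0 0 0 0 0 0;-1 0 0 0 0 0 0;-1 0 0 0 0 0 0;-1 0 0 0 0 0 0;-1 0 0 0 0 0 0;-1 0 0 0 0 0 0;-1 0 0 0 0 0 0;-1 0 0 0 0 0 0;-1 0 0 0 0 0 0")

```text
t: 26.08
eef_pos: [0.4962, -0.0101, 0.25]
tool_rot: [-0.013, 0.716, -0.698, 0.012]
contact_force: [-1.3, 0.0, -0.9]
gripper_width: 1.0
```

>>> apply_moves(moves="-1 0 0 0 0 0 0;-1 0 0 0 0 0 0;-1 0 0 0 0 0 0;-1 0 0 0 0 0 0;-1 0 0 0 0 0 0;-1 0 0 0 0 0 0;-1 0 0 0 0 0 0;-1 0 0 0 0 0 0;-1 0 0 0 0 0 0;-1 0 0 0 0 0 0;-1 0 0 0 0 0 0;-1 0 0 0 0 0 0")

```text
t: 27.08
eef_pos: [0.4962, -0.0101, 0.25]
tool_rot: [-0.012, 0.716, -0.698, 0.012]
contact_force: [-0.6, 0.2, -0.9]
gripper_width: 0.998
```

```bash
python3 - <<'E'
from h import *
a=[]
for i in range(8):
    s=imaging.read_camera('side');a.append(s['image'][240:295,230:290].astype(int))
    imaging.read_camera('top')
print([int((abs(a[i]-a[0]).max(2)>40).sum()) for i in range(1,8)], bot.get_obs()['t'])
cv2.imwrite('pics/s17c.png',cv2.resize(s['image'][175:305,200:370,::-1],None,fx=4.5,fy=4.5,interpolation=cv2.INTER_CUBIC))
w=imaging.read_camera('wrist');save(w,'w17')
E
```

```text
[0, 0, 0, 0, 0, 0, 0] 27.8833
```

View pics/s17c.png

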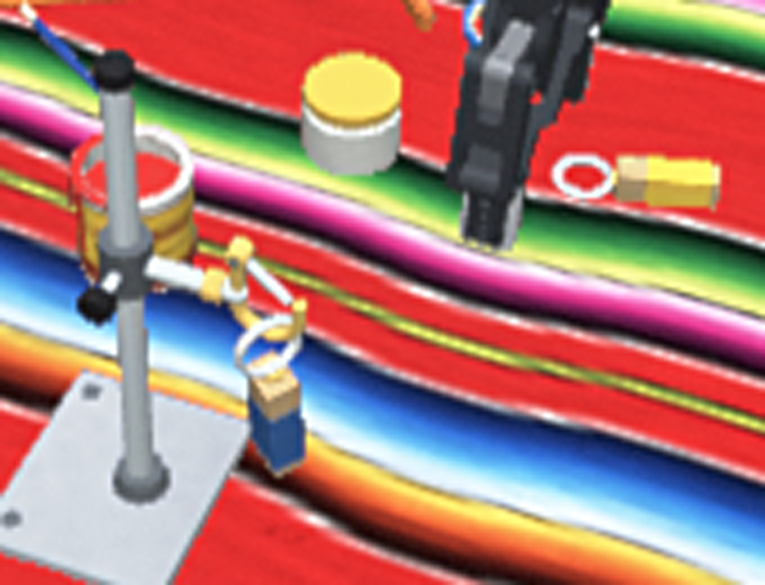

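View pics/w17.png

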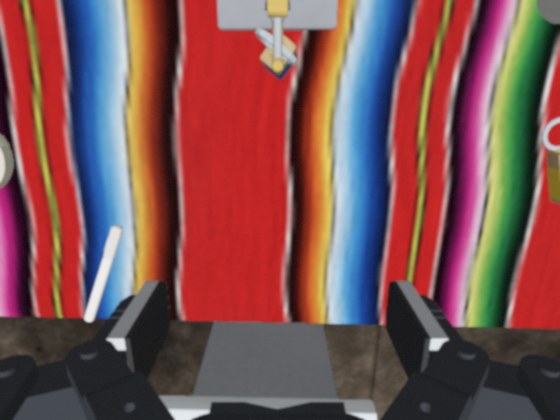

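The tag hangs still in the hook with the gate shut, and the bystanders look untouched. Handing in now.

```bash
python3 -c "
from station import bot
print(bot.hand_in())"
```

```text
the job is handed in; nothing more can be done
None
```

The blue tag is clipped onto the snap hook and hangs still by its ring, with the gate shut above it. I handed the job in at about 28 s.

- **Pressing:** I found the top of the nose at about 182 mm from the side, top and wrist cameras. I then lowered the ring in steps of 2 to 3 mm. The force readings I took between steps peaked at about 3 N, but I did not sample the force within a step. The force dropped to zero as the gate snapped shut, and the wrist picture showed the gate bar above the ring's wire.
- **Release:** I tilted the tag down 24° before opening the gripper. It swung and twisted a little and was still moving about 4 s later. I did not see whether it touched the post while swinging.
- **Last checks:** Eight side pictures over about 0.8 s showed no change around the tag. The gate looked shut, and the arm was clear at 250 mm height. By eye, the yellow tag, can and jar had not moved.
- **Disagreements:** The real fingertips stood about 30 mm behind the reported TCP (tool tip point). My first grasp therefore closed in the air above the tag without disturbing it, and I corrected the height from the pictures. On the second grasp the fingertips touched the table with about 3 N. The fingers also stopped at a reading of about 16.5 mm on the 18 mm block.

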